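# Slide in the last centring shim of a woofer's voice coil

## Task

Two of the three centring shims already stand between this woofer's voice coil and its pole. Take the last shim out of the wooden block and slide it, tip down, into the open third place of the ring gap until it drags snugly between pole and coil, without straining the coil or pushing on to the bottom. Finish while still holding it there in the gripper, upright and still, so that the glue can grab, and leave the other things where they are.

Things in the scene. Friction and masses are not known exactly. Their poses are not given: they have to be found in the camera images.
- woofer: 10-inch loudspeaker fixed on the bench, magnet down, cone not yet fitted. Black open basket, rim 262 mm across, its top 115 mm up. Two shims like the loose one already stand in the ring gap, 37 mm off the axis at 60 degrees either side of the woofer's +x; their grips end 154 mm up. Origin: on the axis at bench height; z up; -x points to the open third place
- pole_top (a point): middle of the top of the round steel pole inside the coil, 58 mm above the bench. The pole is 72 mm across; its top edge has a chamfer 5 mm wide and 8 mm high, so it has its full width from 50 mm above the bench down to the back plate at 9 mm. Axes as the woofer's
- gap (a point): open third place of the ring gap: point midway between pole and coil on the woofer's -x side, 37.3 mm off the axis, 50 mm above the bench, where the pole's full width begins. The gap is 2.2 to 2.9 mm wide here (it differs between woofers) and runs down to 9 mm above the bench; its mouth above, from chamfer to coil, is some 7 mm wide. x is across the gap, y along it
- coil: voice coil: upright thin amber tube round the pole, inside diameter 77 mm, from 20 to 62 mm above the bench, open at the top. Its suspension lets it give outwards at the open place with 6 N per mm. Origin: on its axis at bench height
- block: fixed wooden block 150 x 64 x 88 mm high with four upright slots in a row along its x at -54, -18, 18 and 54 mm; the loose shim stands in one end slot, the scriber in the other. Origin: centre of the underside
- shim: white plastic shim, 30 g, standing in the block on its shoulders. Flat grip on top: 12 (x) x 20 (y) x 50 mm high; a thin blade below runs to -z. Its x goes across the gap, so its yaw must match the woofer's, or half a turn from it. Origin: middle of the grip's underside, where the blade begins, 88 mm above the bench at the start; z up
- shim_tip (a point): middle of the tip of the loose shim's blade, 80 mm below the grip. The blade is 10 mm wide (y); its lower 40 mm taper in x from 4.5 to 1.5 mm at the tip, above it is 4.5 mm thick; it bends in x with 0.2 N per mm at the tip. It touches both sides once its tip is 9 to 19 mm below the point gap; then the drag grows by some 0.5 N per mm: snug is about 3 to 7 N upwards on the tool
- scriber: steel scriber with a round dark handle 19 mm across and 60 mm high, standing in the other end slot of the block; leave it. Origin: underside of the handle
- tub: loose white plastic tub, 84 mm across, 70 mm high; leave it. Origin: centre of the underside
- screwdriver: loose screwdriver with a black handle, 200 mm long, lying along its x; leave it. Origin: under its middle
- cone: loose black paper cone, 250 mm across, 42 mm high; leave it. Origin: centre of the underside

How it is judged:
By the outcome, as a careful person would: the job done as asked, in the order asked, and still so for the second after the job is handed in, while the arm keeps its last pose, push and grip.
It also fails if it takes over 58 s, if anything falls off the work surface, if the arm or the gripper's body presses on something with over 40 N, if the wrist force passes 120 N, or if a joint passes its speed limit or range.

## Robot

A 6-joint arm with a two-finger parallel gripper is mounted at the origin on the work surface. World frame = base frame: x ahead of the robot, y to its left, z up, the work surface at z = 0. Lengths are in m, angles in rad, forces in N, time in s.
With the tool pointing down it reaches from about 0.25 to 0.8 m from the base axis. Payload 8.5 kg.
Tool frame: the origin (TCP) lies at the very end of the fingers, on their centre line; the grasp point (between the pads) lies 19 mm behind it; x points along the fingers, y is the direction in which the jaws open and shut, and the axes are right-handed (so a half turn about x gives the same grasp; the last joint's range is limited). The gripper opens to 85 mm and grips with 20 to 120 N. Pads are 22 mm wide; open, the fingers measure 114 mm over their backs; the gripper's body (76 mm by 85 mm) begins 54 mm behind the grasp point. The pads swing forward as they close: fully open they stand 13 mm farther back than shut.
Start: joints at [1.245, 0.238, -0.013, 1.319, 0, 1.571], TCP at [0.168, 0.497, 0.231] pointing down, gripper open.
Joint ranges: [-2.66, 2.66], [-1.03, 1.9], [-1.14, 1.46], [-1.82, 2.27], [-1.45, 1.34], [-3.14, 3.14]. Speed limits (rad/s): [2.22, 2.22, 2.79, 3.14, 3.14, 3.14].

## Interface

Orientations are given as a unit quaternion [w, x, y, z].
In Python, from workcell import status, viewer, bot gives the robot as it stands. The module is installed in compiled form; this text tells all that it offers.
- The arm moves only by the tool arm_command, never from a script. Its argument "rows" is a list of rows, each a list of 7 numbers: the shift along the tool's x, y, z in m, then the turn, a rotation vector about the tool's x, y, z in degrees, then the opening, from -1 (shut) to 1 (fully open). In form: [[x, y, z, ax, ay, az, hand], ...]. A call has 1 to 20 rows; each row is the pose to reach, as a shift and turn from the pose commanded when the call began, along the tool's axes at that moment; what a row does not reach only later rows make up. A row lasts 1/8 s, in which the tool goes at most 62.5 mm and 10.7 degrees, less where a joint would pass 70% of its speed; a pose out of reach is approached as far as the arm can. A call with a gripper value outside its range is refused whole. The fingers move at their own pace and stop on an object; the grip force is fixed at half the most. Time passes only in rows, so rows that repeat a pose let the fingers close. It gives the time, the measured TCP pose, the force and the opening at its end, in the units of the state.
- status.state(): the state, without advancing time (a new reading comes with each control period).
- viewer.get_image(name): name is "scene" or "top" or "wrist"; returns (picture, depth): 400x640x3 uint8, red, green, blue; 400x640 float32, m along the optical axis (not along the pixel's ray), 0 where there is no reading.
- viewer.calibration(name): a dict with "fx", "fy", "cx", "cy" (pixels), "extrinsics" (4x4, takes a point from world to camera coordinates). Camera axes: x right, y up, looking along -z (the intrinsics and any distortion apply to the point x, -y, -z); pixel columns grow to the right and rows downward; lengths in m; the calibration is good to about 2 mm. A picture is of the moment at which its call begins: read the wrist's pose just before it. calibration takes no time and is no camera call; for the wrist camera it gives the pose at the moment of the call.
- bot.job_done(): hands the job in, once; it reports no verdict.
The state is a dict: "time": time; "joints": joint angles; "joint_vel": joint speeds; "tau": joint torques, N m; "tool_pos": TCP position; "orientation": TCP orientation; "ft_force": force on the tool from outside, world axes, zero at the start; "ft_torque": the same for the moment, N m; "finger_gap": finger opening in m.
Only numpy, scipy, OpenCV 4.12 (cv2) and the standard library are available. Lean on these libraries where they do the work, as an engineer would, in place of code of your own. Each camera call takes 0.05 s, during which the arm holds its last target. There are 200 camera calls.

## Working session

There is one attempt and no reset: what is moved stays moved. The work goes in short steps, Python scripts to look and compute and a tool call to move; the robot and the scene stay as the last step left them, time stands still between calls to the robot, and variables do not carry over. Pictures are saved under pics/ and viewed, about 8 in all and at most 12, crops included, and the job is handed in when it is done.

Besides the shell and the picture viewer there is one more tool, called after "Emit:" as name(argument=value, ...) on one line, values as JSON. arm_command: Moves the arm, as the interface text tells. Its arguments: {"type":"object","properties":{"rows":{"type":"array"}},"required":["rows"]}

```bash
mkdir -p pics
cat > h.py <<'E'
import numpy as np, cv2
from workcell import status, viewer, bot
from scipy.spatial.transform import Rotation as R
def grab(n,tag):
    c=viewer.calibration(n); im,d=viewer.get_image(n)
    np.savez(f'pics/{tag}.npz',im=im,d=d,E=c['extrinsics'],K=[c['fx'],c['fy'],c['cx'],c['cy']])
    cv2.imwrite(f'pics/{tag}.png',im[:,:,::-1]); return c
def load(tag): return np.load(f'pics/{tag}.npz')
def pt(tag,u,v,z=None,q=None):
    "world point at pixel: from depth, or on plane z=z"
    f=load(tag) if isinstance(tag,str) else tag; fx,fy,cx,cy=f['K']; T=np.linalg.inv(f['E'])
    r=T[:3,:3]@np.array([(u-cx)/fx,-(v-cy)/fy,-1]); o=T[:3,3]
    s=(z-o[2])/r[2] if z is not None else f['d'][int(round(v)),int(round(u))]
    return o+s*r
def proj(tag,p):
    f=load(tag); fx,fy,cx,cy=f['K']; c=f['E']@np.append(p,1)
    return np.array([cx+fx*c[0]/-c[2], cy-fy*c[1]/-c[2]])
def crop(tag,u0,v0,u1,v1,k,out):
    im=load(tag)['im'][v0:v1,u0:u1,::-1]; cv2.imwrite(f'pics/{out}.png',cv2.resize(im,None,fx=k,fy=k,interpolation=cv2.INTER_CUBIC))
def st():
    s=status.state(); print(s['time'],np.round(s['tool_pos'],4),np.round(s['orientation'],4),np.round(s['ft_force'],2),np.round(s['ft_torque'],3),s['finger_gap'],np.round(s['joints'],3)); return s
E
python3 - <<'E'
from h import *
for n in ['scene','top','wrist']:
    c=grab(n,n+'0'); print(n,{k:(np.round(v,3).tolist()) for k,v in c.items()})
a=[load(n+'0')['im'][:,:,::-1] for n in ['top','scene']]
cv2.imwrite('pics/both.png',cv2.resize(np.vstack(a),None,fx=.75,fy=.75,interpolation=cv2.INTER_AREA))
st()
E
```

```text
scene {'fx': 457.143, 'fy': 457.143, 'cx': 312.735, 'cy': 198.446, 'extrinsics': [[-0.176, 0.984, -0.017, 0.062], [-0.523, -0.079, 0.848, 0.25], [0.834, 0.158, 0.529, -1.792], [0.0, 0.0, 0.0, 1.0]]}
top {'fx': 452.205, 'fy': 452.205, 'cx': 313.95, 'cy': 202.753, 'extrinsics': [[-0.007, -1.0, 0.004, 0.015], [0.982, -0.007, 0.189, -0.632], [-0.189, 0.005, 0.982, -1.231], [0.0, 0.0, 0.0, 1.0]]}
wrist {'fx': 322.194, 'fy': 322.194, 'cx': 319.347, 'cy': 199.852, 'extrinsics': [[0.319, 0.948, -0.001, -0.526], [-0.902, 0.303, -0.306, 0.042], [-0.29, 0.098, 0.952, -0.38], [0.0, 0.0, 0.0, 1.0]]}
0.15 [0.1679 0.4971 0.2308] [ 0.6977  0.1143  0.6978 -0.1151] [ 0.35  0.36 -0.23] [ 0.016 -0.041  0.012] 0.08542054663669607 [ 1.245  0.239 -0.014  1.319 -0.     1.571]
```

View pics/both.png

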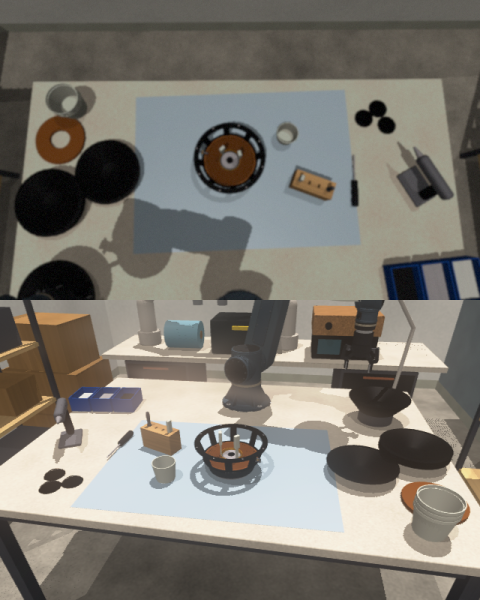

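Picture 1: in the top view the woofer is near (307,210) and the block near (416,243), with the tub and screwdriver to the right. Next I'll enlarge that area.

Run:
```python
from h import *
crop('top0',245,150,455,290,3.8,'c1')
for u,v in [(307,210),(416,243)]: print(pt('top0',u,v))
```

```text
[0.61048219 0.03032255 0.0637116 ]
[ 0.5120783  -0.26874896  0.08885653]
```

View pics/c1.png

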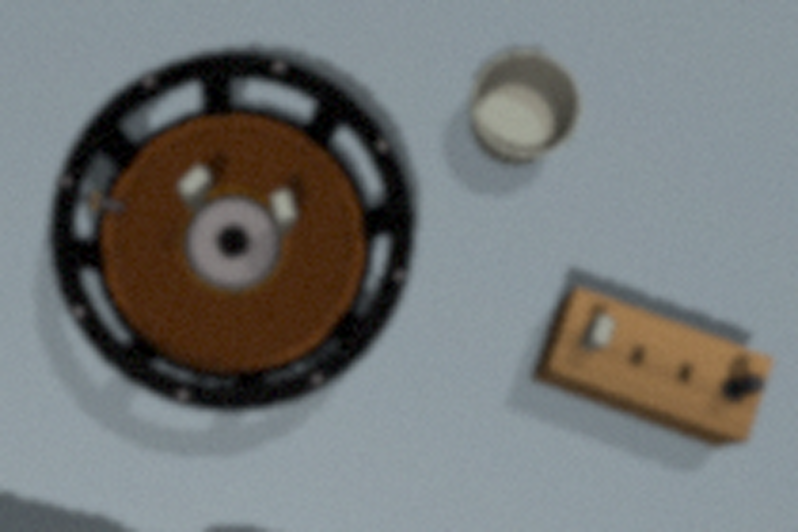

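Run:
```python
from h import *
P=lambda u,v,z: pt('top0',245+u/3.8,150+v/3.8,z)
pole=P(233,241,.058); s1=P(195,182,.154); s2=P(285,205,.154)
rim=P(234,228,.115)
print('pole',pole,'rim',rim,'s1',s1,'s2',s2)
for s in (s1,s2):
    d=s-pole; print(np.hypot(*d[:2]),np.degrees(np.arctan2(d[1],d[0])))
d=(s1+s2)/2-pole; print('x dir via mid',np.degrees(np.arctan2(d[1],d[0])))
d=s1-s2; print('chord',np.hypot(*d[:2]),np.degrees(np.arctan2(d[1],d[0]))-90)
c=[P(u,v,.088) for u,v in [(572,288),(772,357),(747,440),(537,375)]]
print('block',np.mean(c,0),[ (np.hypot(*(c[i]-c[i-1])[:2]),np.degrees(np.arctan2(*(c[i]-c[i-1])[[1,0]]))) for i in range(4)])
print('shim top',P(602,327,.138),'scriber',P(745,380,.148))
print('tub',P(524,100,.07))
```

```text
pole [0.60161464 0.03237247 0.058     ] rim [0.60147051 0.03094878 0.115     ] s1 [0.62733807 0.05755143 0.154     ] s2 [ 0.61060813 -0.00500906  0.154     ]
0.035995485058496486 44.38717026734331
0.03844816395204687 -76.47251057614447
x dir via mid -19.365945284499784
chord 0.06475882947165065 -14.971725415813438
block [ 0.50397335 -0.27353875  0.088     ] [(np.float64(0.06896309586578624), np.float64(-23.849226456727443)), (np.float64(0.15154236830795095), np.float64(-109.77894806023667)), (np.float64(0.06319824883166944), np.float64(159.906494836848)), (np.float64(0.15619054068105093), np.float64(72.27276552674967))]
shim top [ 0.52578189 -0.22502613  0.138     ] scriber [ 0.48743874 -0.31954929  0.148     ]
tub [ 0.70593836 -0.18771258  0.07      ]
```

```bash
cat >> h.py <<'E'
def rot(yawy):
    "tool x down, tool y at world yaw (deg)"
    a=np.radians(yawy); x=np.array([0,0,-1.]); y=np.array([np.cos(a),np.sin(a),0]); return R.from_matrix(np.c_[x,y,np.cross(x,y)])
def cur(s=None):
    s=s or status.state(); q=s['orientation']; return np.array(s['tool_pos']),R.from_quat([q[1],q[2],q[3],q[0]])
def go(p,yawy):
    p0,r0=cur(); d=r0.inv().apply(np.array(p)-p0); t=(r0.inv()*rot(yawy)).as_rotvec(degrees=True)
    print('shift',np.round(d,4),'turn',np.round(t,2),'rows',np.linalg.norm(d)/.0625,np.linalg.norm(t)/10.7)
E
python3 - <<'E'
from h import *
p,r=cur(); print(r.as_matrix().round(3)); E=load('wrist0')['E']; T=np.linalg.inv(E)
print('cam in tool',r.inv().apply(T[:3,3]-p).round(4))
for y in (71,-109): go([.526,-.225,.24],y)
E
```

```text
[[-0.     0.32   0.947]
 [-0.001  0.947 -0.32 ]
 [-1.    -0.001  0.   ]]
cam in tool [-0.1435  0.0009 -0.0775]
shift [-0.0085 -0.5695  0.5703] turn [0.33 0.   0.06] rows 12.896773684532194 0.031689428724938885
shift [-0.0085 -0.5695  0.5703] turn [-1.7967e+02 -1.0000e-01  0.0000e+00] rows 12.896773684532194 16.791292721171267
```

Emit:
arm_command(rows=[[0,-0.57,0.57,0,0,0,1],[0,-0.57,0.57,0,0,0,1],[0,-0.57,0.57,0,0,0,1],[0,-0.57,0.57,0,0,0,1],[0,-0.57,0.57,0,0,0,1],[0,-0.57,0.57,0,0,0,1],[0,-0.57,0.57,0,0,0,1],[0,-0.57,0.57,0,0,0,1],[0,-0.57,0.57,0,0,0,1],[0,-0.57,0.57,0,0,0,1],[0,-0.57,0.57,0,0,0,1],[0,-0.57,0.57,0,0,0,1],[0,-0.57,0.57,0,0,0,1],[0,-0.57,0.57,0,0,0,1],[0,-0.57,0.57,0,0,0,1],[0,-0.57,0.57,0,0,0,1],[0,-0.57,0.57,0,0,0,1],[0,-0.57,0.57,0,0,0,1]])

```text
time: 2.4
tool_pos: [0.5256, -0.2245, 0.2318]
orientation: [0.698, 0.114, 0.698, -0.114]
ft_force: [-0.1, 0.2, -0.3]
finger_gap: 0.0857
```

Run:
```python
from h import *
st(); grab('wrist','w1')
print([proj('w1',p).round() for p in ([.526,-.225,.138],[.504,-.274,.088])])
```

```text
2.4 [ 0.5256 -0.2245  0.2318] [ 0.698   0.1143  0.6976 -0.1144] [-0.11  0.23 -0.33] [ 0.018  0.015 -0.017] 0.085659935405352 [-0.404  0.318  0.1    1.352 -0.    -0.079]
[array([317., 202.]), array([260., 179.])]
```

View pics/w1.png

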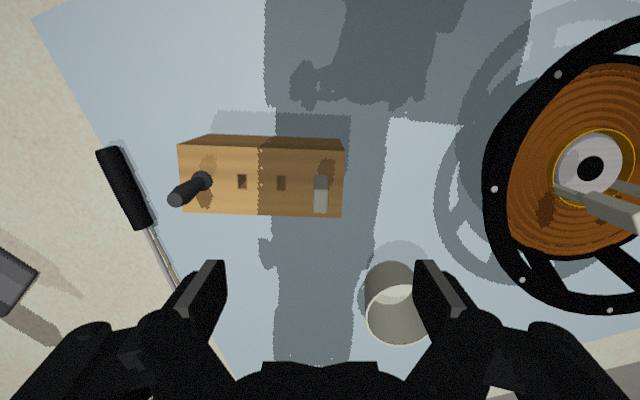

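Picture 3: the block is straight ahead. The shim grip is around (320,195), the scriber is at left and the tub is near the right finger. I'll enlarge it.

Run:
```python
from h import *
crop('w1',170,130,355,225,4.3,'c2')
```

```text
(no output)
```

View pics/c2.png

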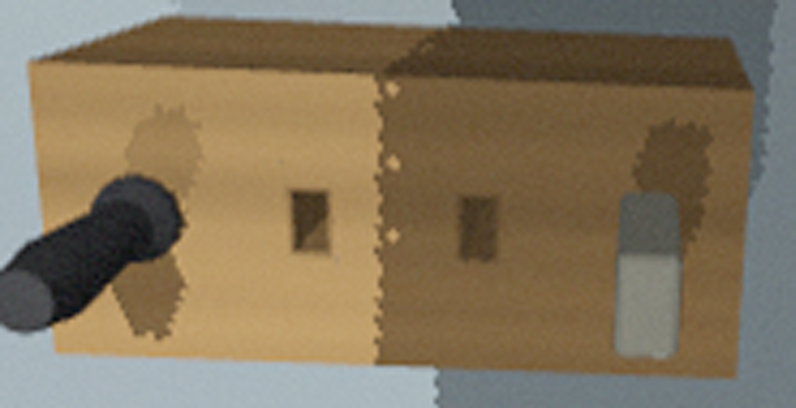

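Run:
```python
from h import *
P=lambda u,v,z: pt('w1',170+(u-1.65)/4.3,130+(v-1.65)/4.3,z)
c=[P(*q,.088) for q in [(30,62),(752,90),(737,378),(57,352)]]
print('block',np.mean(c,0)); 
for i in range(4):
    d=c[i]-c[i-1]; print(np.hypot(*d[:2]),np.degrees(np.arctan2(d[1],d[0])))
s=[P(*q,.138) for q in [(617,253),(681,255),(679,357),(613,354)]]
print('shim',np.mean(s,0))
for i in range(4):
    d=s[i]-s[i-1]; print(np.hypot(*d[:2]),np.degrees(np.arctan2(d[1],d[0])))
a,b=P(310,221,.088),P(478,229,.088); e=(b-a)/np.hypot(*(b-a)[:2]); print('slots',a,b,np.hypot(*(b-a)[:2]),np.degrees(np.arctan2(e[1],e[0])),'extrap',b+(b-a))
print('grip bottom',P(620,193,.088),P(678,197,.088))
f=load('w1'); print(pt('w1',170+647/4.3,130+305/4.3), pt('w1',170+400/4.3,130+300/4.3))
```

```text
block [ 0.50688237 -0.27315476  0.088     ]
0.06366233060826414 159.0300721634153
0.14922380609323269 69.23034371506614
0.06398491982949454 -20.153379747819013
0.15013488233479108 -110.89150159229477
shim [ 0.52569388 -0.22265251  0.138     ]
0.019130619526927982 158.93131278188756
0.011396618643693448 69.59022424337975
0.0193252602107843 -19.155033700405273
0.012041315887405897 -111.31993641880835
slots [ 0.50020153 -0.29007444  0.088     ] [ 0.51328431 -0.25664197  0.088     ] 0.03590110802598176 68.62862125438731 extrap [ 0.52636709 -0.22320949  0.088     ]
grip bottom [ 0.51548284 -0.22524881  0.088     ] [ 0.52023201 -0.21383574  0.088     ]
[ 0.52586762 -0.22249224  0.13840663] [ 0.5233012  -0.27817671  0.08800975]
```

Run:
```python
from h import *
go([.526,-.2228,.098],69.3)
```

```text
shift [ 0.1337  0.0019 -0.0002] turn [2.08 0.03 0.01] rows 2.1391348647533093 0.1940802486220526
```

Emit:
arm_command(rows=[[0.05,0.0019,0,2.1,0,0,1],[0.09,0.0019,0,2.1,0,0,1],[0.12,0.0019,0,2.1,0,0,1],[0.134,0.0019,0,2.1,0,0,1],[0.134,0.0019,0,2.1,0,0,1],[0.134,0.0019,0,2.1,0,0,1],[0.134,0.0019,0,2.1,0,0,-1],[0.134,0.0019,0,2.1,0,0,-1],[0.134,0.0019,0,2.1,0,0,-1],[0.134,0.0019,0,2.1,0,0,-1],[0.134,0.0019,0,2.1,0,0,-1],[0.134,0.0019,0,2.1,0,0,-1],[0.134,0.0019,0,2.1,0,0,-1],[0.134,0.0019,0,2.1,0,0,-1],[0.134,0.0019,0,2.1,0,0,-1],[0.134,0.0019,0,2.1,0,0,-1]])

```text
time: 4.45
tool_pos: [0.5262, -0.2234, 0.0975]
orientation: [0.696, 0.127, 0.695, -0.127]
ft_force: [-0.4, 0.6, 4.9]
finger_gap: 0.0112
```

Run:
```python
from h import *
st(); grab('wrist','w2')
```

```text
4.45 [ 0.5262 -0.2234  0.0975] [ 0.6956  0.1274  0.6955 -0.1275] [-0.45  0.65  4.92] [ 0.141  0.184 -0.001] 0.011235513570869238 [-0.401  0.391 -0.145  1.034 -0.    -0.039]
```

Emit:
arm_command(rows=[[-0.01,0,0,0,0,0,-1],[-0.03,0,0,0,0,0,-1],[-0.05,0,0,0,0,0,-1],[-0.08,0,0,0,0,0,-1],[-0.11,0,0,0,0,0,-1],[-0.14,0,0,0,0,0,-1],[-0.155,0,0,0,0,0,-1],[-0.155,0,0,0,0,0,-1],[-0.155,0,0,0,0,0,-1]])

```text
time: 5.62
tool_pos: [0.5258, -0.2231, 0.2511]
orientation: [0.695, 0.128, 0.696, -0.127]
ft_force: [-0.5, 0.4, -0.8]
finger_gap: 0.0109
```

Run:
```python
from h import *
st(); grab('wrist','w3')
p=np.array([.6015,.0318]); a=np.radians(-16)
t=p-.0373*np.array([np.cos(a),np.sin(a)]); print(t)
for y in (164,-16): go([t[0],t[1],.253],y)
```

```text
5.625 [ 0.5258 -0.2231  0.2511] [ 0.6949  0.1276  0.6962 -0.1273] [-0.53  0.43 -0.78] [0.011 0.006 0.036] 0.010868974387065229 [-0.401  0.315  0.144  1.402 -0.    -0.039]
[0.56564494 0.04208127]
shift [-0.0019  0.2621 -0.0567] turn [-9.477e+01 -9.000e-02 -9.000e-02] rows 4.291127436536492 8.85677410709493
shift [-0.0019  0.2621 -0.0567] turn [85.23 -0.09  0.09] rows 4.291127436536492 7.965666602622058
```

View pics/w3.png

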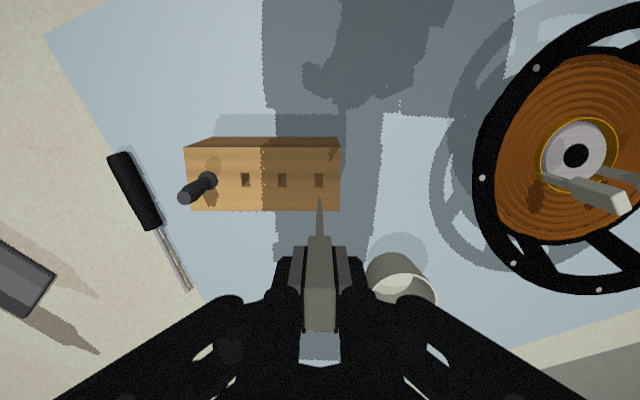

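Picture 5: the shim is held straight in the pads with its tip at (319,198), and the slot is empty. Now moving over the woofer.

Emit:
arm_command(rows=[[0,0.03,-0.006,-10,0,0,-1],[0,0.06,-0.013,-20,0,0,-1],[0,0.09,-0.02,-30,0,0,-1],[0,0.12,-0.026,-40,0,0,-1],[0,0.15,-0.032,-50,0,0,-1],[0,0.18,-0.039,-60,0,0,-1],[0,0.21,-0.045,-70,0,0,-1],[0,0.24,-0.052,-80,0,0,-1],[0,0.262,-0.057,-90,0,0,-1],[0,0.262,-0.057,-94.8,0,0,-1],[0,0.262,-0.057,-94.8,0,0,-1],[0,0.262,-0.057,-94.8,0,0,-1],[0,0.262,-0.057,-94.8,0,0,-1]])

```text
time: 7.3
tool_pos: [0.5657, 0.0415, 0.2521]
orientation: [0.565, -0.425, 0.565, 0.425]
ft_force: [-0.2, 0.2, -0.3]
finger_gap: 0.0112
```

Run:
```python
from h import *
st(); grab('wrist','w4')
crop('w4',180,60,480,285,2.66,'c4')
```

```text
7.3 [0.5657 0.0415 0.2521] [ 0.5648 -0.4252  0.5651  0.4253] [-0.2   0.15 -0.27] [ 0.062 -0.025  0.031] 0.011169555316505682 [ 0.073  0.307  0.135  1.399 -0.    -1.217]
```

View pics/c4.png

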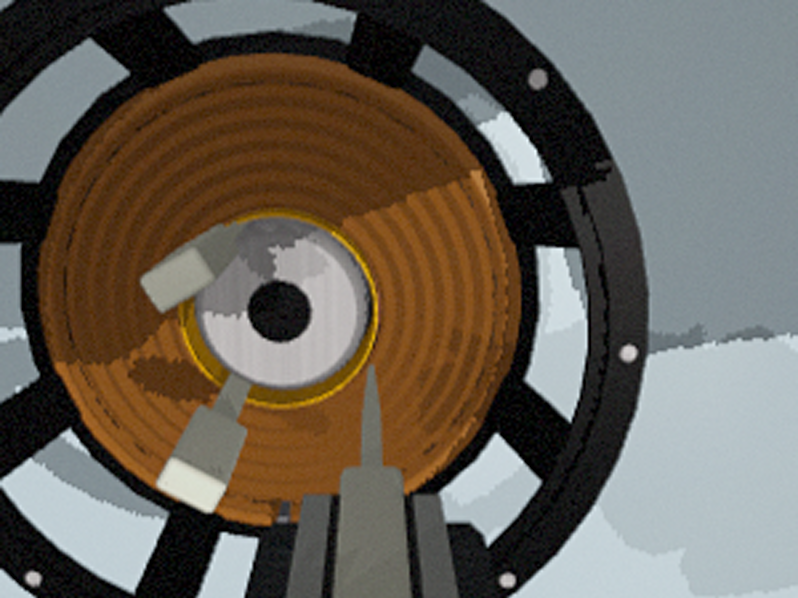

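Picture 6: clear view of the coil ring, with its centre near (280,310) in the crop. The two shims are at left and below, and my tip is at (371,368).

```bash
cat > m.py <<'E'
from h import *
from scipy.optimize import least_squares
def coil(tag,z=.062,show=True):
    f=load(tag); hsv=cv2.cvtColor(f['im'],cv2.COLOR_RGB2HSV); d=f['d']
    m=(hsv[:,:,0]>=19)&(hsv[:,:,0]<=30)&(hsv[:,:,1]>170)
    v,u=np.nonzero(m); P=np.array([pt(f,a,b,z) for a,b in zip(u,v)])[:,:2]
    k=np.hypot(*(P-[.6015,.0318]).T); k=(k<.048)&(k>.033); P=P[k]
    r=least_squares(lambda q:np.hypot(P[:,0]-q[0],P[:,1]-q[1])-q[2],[.6,.03,.039],loss='soft_l1',f_scale=.001)
    print(tag,'coil',len(P),r.x.round(5),'res',np.std(r.fun).round(5)); return r.x
E
python3 - <<'E'
from m import *
coil('w4')
Q=lambda u,v,z: pt('w4',180+(u-.8)/2.66,60+(v-.8)/2.66,z)
A=[Q(*q,.154) for q in [(141,278),(196,249),(215,284),(160,312)]]
B=[Q(*q,.154) for q in [(180,457),(230,485),(213,514),(157,487)]]
C=[Q(*q,.058) for q in [(196,304),(367,304),(281,218),(281,388)]]
print('pole',np.round(C,4))
a,b=np.mean(A,0),np.mean(B,0); print(a,b,np.hypot(*(a-b)[:2]))
dd=a-b; print('chord dir',np.degrees(np.arctan2(dd[1],dd[0])))
for S in (A,B):
    for i in range(4):
        d=S[i]-S[i-1]; print(round(np.hypot(*d[:2])*1000,1),np.degrees(np.arctan2(d[1],d[0])).round(1))
# rim screws
for q in [(538,78),(628,353),(508,580),(33,579)]: print('screw',Q(*q,.115))
# tip
f=load('w4'); u,v=180+371/2.66,60+368/2.66; print('tip px',u,v,'proj of nominal tip',[proj('w4',[.5657,.0415,z]) for z in (.152,.16,.165)], pt('w4',u,v+3))
E
```

```text
w4 coil 746 [0.60264 0.03408 0.03816] res 0.00173
pole [[6.352e-01 2.370e-02 5.800e-02]
 [5.688e-01 4.270e-02 5.800e-02]
 [5.916e-01 3.000e-04 5.800e-02]
 [6.132e-01 6.720e-02 5.800e-02]]
[ 6.12312957e-01 -2.91836526e-04  1.54000000e-01] [0.62923159 0.06185308 0.154     ] 0.0644067592775413
chord dir -105.2293926871081
11.0 -80.9
18.3 -168.9
11.2 99.6
18.3 10.7
12.7 -143.8
17.5 131.6
11.5 43.7
19.2 -44.9
screw [ 0.49406326 -0.02440107  0.115     ]
screw [0.48391062 0.07092227 0.115     ]
screw [0.5435014  0.14570443 0.115     ]
screw [0.71368954 0.09647736 0.115     ]
tip px 319.4736842105263 198.34586466165413 proj of nominal tip [array([320.46959474, 198.70797921]), array([320.50444633, 201.85324391]), array([320.52733629, 203.91900334])] [0.56490027 0.03580232 0.17618073]
```

```bash
cat >> m.py <<'E'
def plane(tag,u,v,pos,q,zt):
    "tool coords where pixel ray meets tool plane z=zt"
    r=R.from_quat([q[1],q[2],q[3],q[0]]); f=load(tag); T=np.linalg.inv(f['E'])
    o=r.inv().apply(T[:3,3]-pos); d=r.inv().apply(pt(tag,u,v,0)-T[:3,3]); return o+d*(zt-o[2])/d[2]
E
python3 - <<'E'
from m import *
pos=[.5657,.0415,.2521]; q=[.5648,-.4252,.5651,.4253]
print('underside',plane('w4',319.8,235.6,pos,q,-.010).round(4),'tip',plane('w4',319.4,198.3,pos,q,-.005).round(4),'tip0',plane('w4',319.4,198.3,pos,q,0).round(4))
f=load('w4'); print('depth-based face', [ (r:=cur()[1].inv().apply(pt('w4',320,v)-np.array(pos))).round(4) for v in (238,245,255)])
go([.5663,.0440,.168],164)
E
```

```text
underside [ 0.0067 -0.0007 -0.01  ] tip [ 0.0853 -0.0009 -0.005 ] tip0 [ 0.1011 -0.0009  0.    ]
depth-based face [array([ 0.0024, -0.0006, -0.0106]), array([-0.0046, -0.0006, -0.0102]), array([-0.0152, -0.0006, -0.0104])]
shift [0.0842 0.0001 0.0025] turn [-0.04 -0.01 -0.01] rows 1.3481475073742741 0.004326529393361978
```

Emit:
arm_command(rows=[[0.02,0.001,0.0025,0,0,0,-1],[0.045,0.001,0.0025,0,0,0,-1],[0.07,0.001,0.0025,0,0,0,-1],[0.088,0.001,0.0025,0,0,0,-1],[0.091,0.001,0.0025,0,0,0,-1],[0.091,0.001,0.0025,0,0,0,-1],[0.091,0.001,0.0025,0,0,0,-1]])

```text
time: 8.22
tool_pos: [0.5661, 0.0445, 0.1622]
orientation: [0.565, -0.426, 0.564, 0.425]
ft_force: [0.4, 0.2, -0.3]
finger_gap: 0.0114
```

Run:
```python
from h import *
st(); grab('wrist','w5')
crop('w5',215,90,375,210,5,'c5')
```

```text
8.225 [0.5661 0.0445 0.1622] [ 0.5651 -0.426   0.5642  0.4253] [ 0.36  0.25 -0.25] [ 0.054  0.01  -0.011] 0.011404835887410586 [ 0.079  0.34  -0.048  1.181 -0.    -1.213]
```

View pics/c5.png

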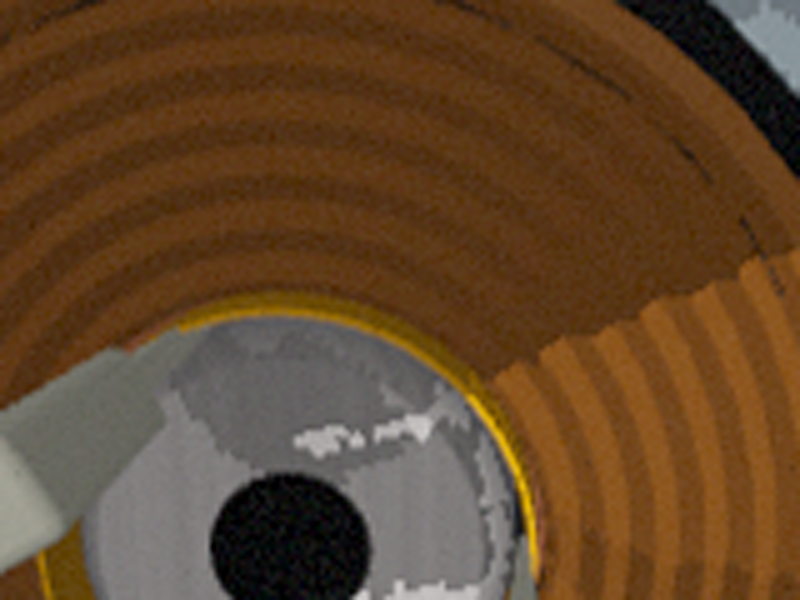

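Picture 7: the tip sits at the bottom edge, near (520,540), close to the coil wall. I'll recrop lower.

Run:
```python
from m import *
crop('w5',265,160,365,235,8,'c5b')
coil('w5')
```

```text
w5 coil 1379 [0.60232 0.03368 0.03797] res 0.00208
```

View pics/c5b.png

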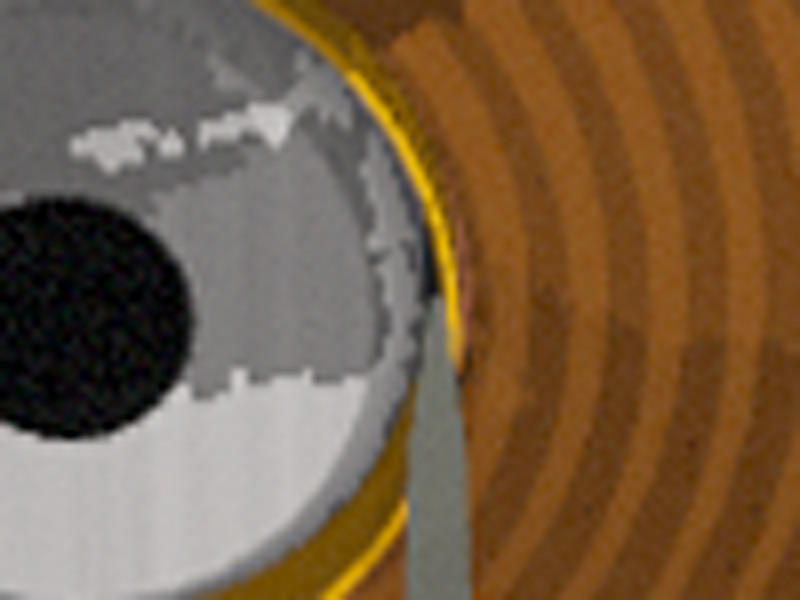

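Run:
```python
from m import *
pos=np.array([.5661,.0445,.1622]); q=[.5651,-.4260,.5642,.4253]; r=R.from_quat([q[1],q[2],q[3],q[0]])
U=lambda u,v:(265+(u-3.5)/8,160+(v-3.5)/8)
T=lambda u,v,z: r.inv().apply(pt('w5',*U(u,v),z)-pos)*1000
f=load('w5')
print('hole c',T(71,317,.058).round(2),'r edge',T(192,317,.058).round(2))
print('coil in/out',T(447,320,.062).round(2),T(464,330,.062).round(2),'pole edge',T(415,280,.050).round(2),'pole top edge', T(383,300,.058).round(2))
print('tip',(1e3*plane('w5',*U(438,297),pos,q,0)).round(2),'blade at row 560',(1e3*plane('w5',*U(408,580),pos,q,-.005)).round(2),(1e3*plane('w5',*U(471,580),pos,q,-.005)).round(2),'rot',r.as_matrix().round(3).tolist())
print([f['d'][int(U(0,v)[1]),int(U(u,0)[0])] for u,v in [(71,317),(300,450),(438,400)]], pt('w5',*U(300,450)))
```

```text
hole c [104.26 -37.93   1.78] r edge [104.24 -25.71   1.75]
coil in/out [1.002e+02 2.000e-02 7.500e-01] [100.2    1.71   1.79] pole edge [112.21  -3.26   0.24] pole top edge [ 1.0421e+02 -6.4200e+00 -8.0000e-02]
tip [105.49  -0.88   0.  ] blade at row 560 [22.68 -2.97 -5.  ] [22.69  1.44 -5.  ] rot [[0.002, -0.961, 0.275], [-0.0, 0.275, 0.961], [-1.0, -0.002, 0.0]]
[np.float32(0.25842148), np.float32(0.26289588), np.float32(0.21548256)] [0.58505659 0.05563745 0.05849976]
```

Picture 8: the tip at (438,297) points into the dark gap between the pole chamfer and the coil wall. It is laterally aligned to about 0.3 mm. I'll shift about 1 mm along the gap and go down with force checks.

Emit:
arm_command(rows=[[0,0,0.0012,0,0,0,-1],[0.005,0,0.0012,0,0,0,-1],[0.01,0,0.0012,0,0,0,-1],[0.014,0,0.0012,0,0,0,-1],[0.018,0,0.0012,0,0,0,-1],[0.018,0,0.0012,0,0,0,-1],[0.018,0,0.0012,0,0,0,-1]])

```text
time: 9.15
tool_pos: [0.5659, 0.0457, 0.1434]
orientation: [0.565, -0.426, 0.565, 0.426]
ft_force: [0.9, 0.3, -0.3]
finger_gap: 0.0113
```

Emit:
arm_command(rows=[[0.003,0,0,0,0,0,-1],[0.006,0,0,0,0,0,-1],[0.009,0,0,0,0,0,-1],[0.012,0,0,0,0,0,-1],[0.012,0,0,0,0,0,-1],[0.012,0,0,0,0,0,-1]])

```text
time: 9.9
tool_pos: [0.5658, 0.0457, 0.1312]
orientation: [0.564, -0.426, 0.565, 0.426]
ft_force: [0.6, 0.1, -0.5]
finger_gap: 0.0111
```

Run:
```python
from h import *
s=st(); r=cur(s)[1]; print('force tool',r.inv().apply(s['ft_force']).round(2),r.inv().apply(s['ft_torque']).round(3)); grab('wrist','w6')
crop('w6',265,160,365,235,8,'c6')
```

```text
9.9 [0.5658 0.0457 0.1312] [ 0.5645 -0.4257  0.5647  0.4257] [ 0.6  0.1 -0.5] [-0.071 -0.057  0.012] 0.01111485456572744 [ 0.081  0.36  -0.101  1.11  -0.    -1.211]
force tool [ 0.5  -0.55  0.26] [-0.012  0.052 -0.074]
```

View pics/c6.png

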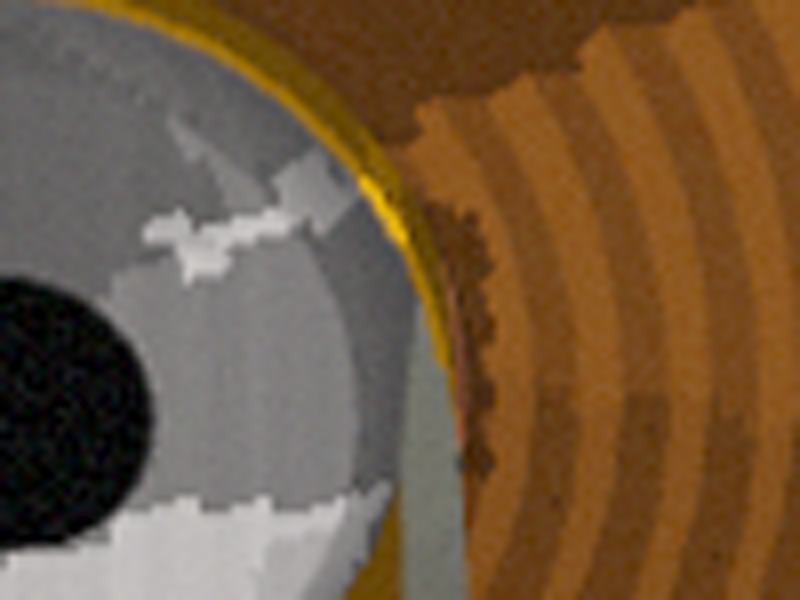

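Picture 9: the blade is inside the mouth between pole chamfer and coil, and forces are near zero. I'll continue in small steps.

Emit:
arm_command(rows=[[0.002,0,0,0,0,0,-1],[0.004,0,0,0,0,0,-1],[0.005,0,0,0,0,0,-1],[0.005,0,0,0,0,0,-1],[0.005,0,0,0,0,0,-1]])

```text
time: 10.58
tool_pos: [0.5659, 0.0457, 0.1263]
orientation: [0.565, -0.426, 0.565, 0.426]
ft_force: [0.7, -0.6, 0.6]
finger_gap: 0.0116
```

Emit:
arm_command(rows=[[0.001,0,0,0,0,0,-1],[0.002,0,0,0,0,0,-1],[0.003,0,0,0,0,0,-1],[0.003,0,0,0,0,0,-1],[0.003,0,0,0,0,0,-1]])

```text
time: 11.2
tool_pos: [0.5659, 0.0457, 0.1233]
orientation: [0.565, -0.426, 0.565, 0.426]
ft_force: [0.1, -0.4, 2.3]
finger_gap: 0.011
```

```bash
cat > f.py <<'E'
from h import *
F=[];M=[]
for i in range(4):
    s=status.state(); r=cur(s)[1]; F.append(r.inv().apply(s['ft_force'])); M.append(r.inv().apply(s['ft_torque'])); viewer.get_image('top')
st(); print('F tool',np.mean(F,0).round(2),np.std(F,0).round(2),'M',np.mean(M,0).round(3)); print('tilt',r.as_matrix()[:,0].round(4))
E
python3 f.py
```

```text
11.4 [0.5659 0.0457 0.1233] [ 0.5646 -0.4257  0.5646  0.4257] [0.38 1.09 1.95] [ 0.011 -0.16   0.02 ] 0.01114191259778113 [ 0.081  0.366 -0.114  1.091 -0.    -1.211]
F tool [-2.12 -1.07  0.28] [0.54 0.88 0.58] M [-0.007 -0.036 -0.187]
tilt [-0.e+00 -1.e-04 -1.e+00]
```

Emit:
arm_command(rows=[[0.0005,-0.0003,0,0,0,0,-1],[0.0015,-0.0004,0,0,0,0,-1],[0.0025,-0.0004,0,0,0,0,-1],[0.003,-0.0004,0,0,0,0,-1],[0.003,-0.0004,0,0,0,0,-1],[0.003,-0.0004,0,0,0,0,-1]])

```text
time: 12.15
tool_pos: [0.5662, 0.0456, 0.1203]
orientation: [0.565, -0.426, 0.565, 0.426]
ft_force: [1.5, -1.0, 3.7]
finger_gap: 0.0114
```

```bash
sed -i 's/range(4)/range(8)/' f.py; python3 f.py
```

```text
12.55 [0.5662 0.0456 0.1203] [ 0.5645 -0.4257  0.5646  0.4257] [1.1  0.45 2.28] [-0.041 -0.153  0.013] 0.011399304731388114 [ 0.08   0.369 -0.118  1.084 -0.    -1.212]
F tool [-3.21 -0.96  0.09] [0.52 0.64 0.48] M [-0.003 -0.015 -0.187]
tilt [-1.e-04 -0.e+00 -1.e+00]
```

Emit:
arm_command(rows=[[0.0005,-0.0002,0,0,0,0,-1],[0.0015,-0.0003,0,0,0,0,-1],[0.0025,-0.0003,0,0,0,0,-1],[0.0025,-0.0003,0,0,0,0,-1],[0.0025,-0.0003,0,0,0,0,-1],[0.0025,-0.0003,0,0,0,0,-1],[0.0025,-0.0003,0,0,0,0,-1]])

```text
time: 13.42
tool_pos: [0.5665, 0.0455, 0.1177]
orientation: [0.565, -0.426, 0.565, 0.426]
ft_force: [0.9, -0.4, 1.8]
finger_gap: 0.0112
```

```bash
python3 f.py
python3 - <<'E'
from h import *
grab('wrist','w7'); grab('scene','s7')
a=load('w7')['im'][100:340,180:460,::-1]; b=load('s7')['im'][150:270,240:380,::-1]
b=cv2.resize(b,(280*1,240)); cv2.imwrite('pics/c7.png',cv2.resize(np.hstack([a,b]),None,fx=1.42,fy=1.42))
E
```

```text
13.825 [0.5665 0.0455 0.1177] [ 0.5645 -0.4257  0.5647  0.4257] [ 0.37 -0.96  2.26] [ 0.038 -0.216 -0.035] 0.011248764373039245 [ 0.08   0.371 -0.122  1.079 -0.    -1.212]
F tool [-2.58 -0.9   0.06] [0.57 0.44 0.53] M [-0.006 -0.047 -0.207]
tilt [-3.e-04 -1.e-04 -1.e+00]
```

View pics/c7.png

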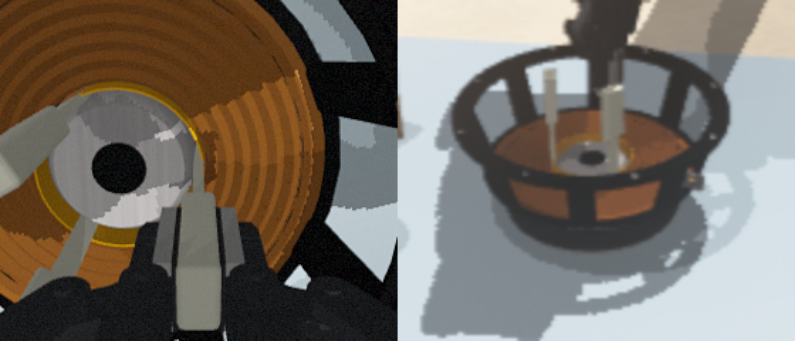

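Picture 10: the shim stands upright in the open third place and the neighbouring shims are undisturbed. The drag did not rise with the last 2.5 mm, so I'll check for slip in the grip.

Run:
```python
from h import *
for t in ['w3','w4','w5','w6','w7']:
    g=load(t)['im'].astype(int).sum(2)/3; d=load(t)['d']
    # grip shoulders: columns just beside the blade
    print(t,[int(x) for x in g[224:250,311:313].mean(1)],[int(x) for x in g[224:250,327:329].mean(1)], 'top edge',[int(x) for x in g[318:340:1,316:324].mean(1)])
```

```text
w3 [124, 122, 123, 123, 123, 125, 122, 122, 122, 123, 124, 108, 89, 83, 85, 83, 84, 84, 86, 81, 85, 85, 84, 87, 86, 84] [123, 123, 124, 122, 121, 123, 123, 121, 124, 124, 123, 107, 87, 83, 83, 87, 84, 86, 87, 85, 83, 85, 86, 85, 82, 84] top edge [102, 102, 102, 100, 101, 101, 101, 101, 101, 101, 100, 101, 97, 98, 113, 118, 118, 117, 117, 117, 118, 117]
w4 [77, 76, 79, 76, 76, 75, 79, 78, 75, 77, 78, 92, 106, 106, 108, 108, 108, 106, 109, 108, 107, 106, 105, 108, 108, 109] [79, 71, 73, 76, 77, 77, 75, 76, 73, 78, 74, 91, 104, 108, 109, 107, 106, 108, 105, 105, 106, 105, 104, 104, 107, 106] top edge [121, 120, 121, 121, 120, 120, 120, 119, 119, 118, 120, 119, 116, 103, 187, 205, 202, 202, 202, 201, 202, 201]
w5 [63, 61, 70, 86, 104, 107, 84, 66, 65, 72, 77, 97, 108, 110, 111, 111, 109, 111, 108, 110, 111, 111, 111, 109, 110, 110] [63, 60, 64, 69, 70, 77, 77, 76, 80, 76, 66, 89, 106, 108, 107, 107, 107, 110, 108, 108, 108, 110, 110, 110, 109, 109] top edge [123, 124, 123, 124, 122, 124, 123, 122, 123, 122, 123, 123, 122, 118, 72, 2, 6, 6, 8, 7, 8, 6]
w6 [109, 82, 74, 70, 66, 62, 63, 58, 63, 60, 59, 86, 110, 113, 112, 112, 112, 111, 111, 114, 110, 111, 112, 111, 114, 111] [81, 83, 75, 78, 74, 68, 67, 61, 64, 60, 58, 91, 107, 109, 112, 111, 113, 112, 112, 110, 112, 109, 111, 110, 109, 108] top edge [126, 125, 124, 125, 125, 125, 125, 124, 125, 125, 124, 124, 123, 119, 73, 4, 9, 9, 9, 10, 10, 13]
w7 [90, 85, 82, 83, 103, 126, 130, 125, 122, 118, 102, 101, 109, 113, 111, 112, 114, 110, 114, 116, 113, 111, 113, 113, 112, 113] [43, 44, 41, 46, 64, 79, 83, 81, 84, 76, 81, 97, 106, 112, 111, 110, 111, 110, 111, 112, 112, 113, 111, 112, 109, 113] top edge [128, 126, 126, 127, 126, 126, 126, 126, 126, 125, 126, 126, 124, 121, 74, 4, 6, 11, 12, 9, 10, 5]
```

No slip: the grip edge is at row 235 in every frame. I'll go a bit deeper.

Emit:
arm_command(rows=[[0.0005,0,0,0,0,0,-1],[0.001,0,0,0,0,0,-1],[0.0015,0,0,0,0,0,-1],[0.002,0,0,0,0,0,-1],[0.002,0,0,0,0,0,-1],[0.002,0,0,0,0,0,-1],[0.002,0,0,0,0,0,-1]])

```text
time: 14.8
tool_pos: [0.5667, 0.0455, 0.116]
orientation: [0.565, -0.426, 0.564, 0.426]
ft_force: [0.0, 0.1, 5.4]
finger_gap: 0.0113
```

```bash
python3 f.py
```

```text
15.2 [0.5667 0.0455 0.116 ] [ 0.5647 -0.4258  0.5645  0.4256] [ 1.13 -1.09  4.89] [-0.075 -0.152  0.021] 0.01103384923257392 [ 0.08   0.372 -0.124  1.074 -0.    -1.212]
F tool [-5.24 -0.42  0.07] [0.39 0.41 0.41] M [ 0.026  0.006 -0.205]
tilt [ 5.e-04 -1.e-04 -1.e+00]
```

Emit:
arm_command(rows=[[0,0,0,0,0,0,-1],[0,0,0,0,0,0,-1],[0,0,0,0,0,0,-1],[0,0,0,0,0,0,-1],[0,0,0,0,0,0,-1],[0,0,0,0,0,0,-1],[0,0,0,0,0,0,-1],[0,0,0,0,0,0,-1]])

```text
time: 16.2
tool_pos: [0.5667, 0.0455, 0.116]
orientation: [0.565, -0.426, 0.564, 0.426]
ft_force: [0.6, 0.0, 5.1]
finger_gap: 0.0111
```

```bash
python3 f.py
```

```text
16.6 [0.5667 0.0455 0.116 ] [ 0.5647 -0.4258  0.5645  0.4256] [ 1.76 -0.79  5.46] [-0.066 -0.133  0.012] 0.010967639330781173 [ 0.08   0.372 -0.124  1.074 -0.    -1.212]
F tool [-5.18 -1.07 -0.06] [0.6  0.46 0.28] M [-0.001  0.023 -0.186]
tilt [ 4.e-04 -1.e-04 -1.e+00]
```

Steady at 5.2 N, upright and still, so I'm handing in.

```bash
python3 -c "
from workcell import bot; print(bot.job_done())"
```

```text
the job is handed in; nothing more can be done
None
```

I took the loose shim out of the block, turned it to the woofer's yaw (about -16°, good to 1–2°) and slid it tip down into the open third place. I handed in while the gripper was still holding it there. The whole job took 16.6 s.

**Last checks:**
- **Drag:** it held steady at about 5.2 N upwards over the last 1.8 s.
- **Side load:** it was about 0.4–1.1 N, close to the sensor noise.
- **Depth:** the tip is about 26–27 mm above the bench, roughly 17 mm clear of the gap bottom.
- **Pose:** the tool was vertical to within 0.05° and not moving.
- **Grip:** no slip showed in any wrist frame up to 22 mm deep. I took no picture after the last 2 mm.

**One reading disagreed:** the drag dipped from 3.2 to 2.6 N during a 2.5 mm advance combined with a small sideways correction. It rose to 5.2 N on the next 2 mm. I put this down to friction, since I found no slip.

The last picture showed the two neighbouring shims in place. I did not look at the scriber, tub, screwdriver or cone again at the end; the arm stayed clear of them.

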